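# Snap a hand hook onto a sculpture stand's bracket loop

### The job

Pick up the hand hook by its grip and press its sprung gate against the upright bar of the bracket loop on the sculpture stand until the bar has passed inside and the gate has sprung shut behind it. Then pull the hook gently straight back, about 5 N for half a second, so that the shut gate takes the pull, and lay the hook down flat on the bench still clipped to the loop. Never push or pull on the loop or its stand with more than 18 N, and leave the jar, the iron weight and the pot where they stand.

Things in the scene. Friction and masses are not known exactly. Their poses are not given: they have to be found in the camera images.
- hook_grip (a point): Centre of the hand hook's black rubber grip, a box 70 long x 24 wide x 32 high mm. The hook lies flat on the bench (this point 16 mm up). x points along the grip to the gate end, y to the hook's left, z up. Whole hook about 0.3 kg. Ahead of the grip, on a 12 mm neck, is a level steel U, its bar 10 mm thick: rear bar's inner face at x=70, arms' inner faces at y=15 and -15, outer faces at 25 and -25 mm.
- hook_gate (a point): Middle of the hook's mouth, 108 mm ahead of hook_grip and level with it, same axes, fixed to the hook's frame. The shut gate, a straight 6 mm rod along y, closes the mouth here. It hinges at the right arm (y=-17) and its free end reaches y=+15 at the left arm, whose nose ends 6 mm ahead of this point. It swings only inwards, towards the grip.
- gate (a joint): Gate angle, rad: 0 shut, grows inwards to 1.5. A spring shuts it (0.10 Nm shut, 0.22 Nm at 1.5). A bar pressed at the middle opens it with about 5 to 10 N, is let past when its centre is about 24 to 32 mm inside the gate's line (0.8 to 1.4 rad), then the gate snaps to 0. The bar's centre meets the rear of the U at 34 mm.
- loop_mount (a point): On the sculpture stand, 36 mm above the bench, at the middle of the bracket loop's adjusting slot. x is the direction to press the hook, into the loop; y runs along the loop from its free upright bar to the post; z up. The bar is at y=0 but anywhere from x=-18 to +18 mm (same all the way up): the loop is clamped in a slot and its setting is not measured. It does not yield.
- stand: Stand fixed to the bench, same axes as loop_mount, origin on the bench below it. Loop: upright round bar 8 mm thick, free from 8 to 66 mm up; strip below and arm above lead to a flange at y=44 on the post (60 x 30 mm, 76 high, y=48 to 78). The hook's left arm goes between bar and flange. Foot plate 4 mm thick reaches 25 mm before the origin; concrete foot 45 mm high starts at x=80.
- jar_mid (a point): Middle of a glass jar, 64 mm across, 70 mm high, standing on the bench: leave alone.
- weight_mid (a point): Half-way up a small round iron knob weight, 64 mm across, 60 mm high, standing on the bench: leave alone.
- pot_rim (a point): Centre of the mouth of a terracotta pot, 80 mm across and 80 mm high: leave alone.
Not all that is in view belongs to the job. Leave any purple look-alike of the part that bears hook_grip alone.

How it is judged (in metres and radians):
On the way, in this order (a step that is already met when the one before it is completed fails the run):
1. the gate is pressed open by the loop's bar (value of joint gate above 0.4 rad and contact force between gate and stand above 1 N), for 0.05 s.
2. the bar is inside the hook and the gate has sprung shut behind it (x of loop_c0 in the frame of hook_grip between 0.071 and 0.107 m and y of loop_c0 in the frame of hook_grip between -0.014 and 0.014 m and value of joint gate below 0.12 rad), for 0.2 s.
3. the hook is pulled back so that the shut gate bears on the bar with at least 2.5 N (all of step 2 and contact force between gate and stand above 2.5 N), for 0.2 s.
At the end, for the whole second after the job is handed in: The loop's bar is inside the hook (71 to 107 mm ahead of the grip's centre, within 14 mm of its middle line), the gate is shut (under 0.12 rad), and the hook lies flat on the bench (grip centre under 24 mm high, tilted less than 0.15 rad), still and released (all of step 2 and height (world z) of hook_grip below 0.024 m and angle between hook_grip's own z axis and vertical below 0.15 rad and linear speed of hook below 0.02 m/s); the robot touches nothing.
It fails at once if the hook loads the loop or stand with more than 18 N (contact force between hook and stand above 18 N).
It fails at once if the robot pushes the stand or loop with more than 18 N (contact force between any of the fingers, the arm and stand above 18 N).
It fails at once if the jar, weight or pot is moved more than 20 mm (distance of any of jar_mid, weight_mid, pot_rim from where it was at the start of the episode above 0.02 m).
It also fails if it takes over 72 s, if anything falls off the work surface, if the arm or the gripper's body presses on something with over 40 N, if the wrist force passes 120 N, or if a joint passes its speed limit or range.

### The arm

A 6-joint arm with a two-finger parallel gripper is mounted at the origin on the work surface. World frame = base frame: x ahead of the robot, y to its left, z up, the work surface at z = 0. Lengths are in m, angles in degrees, forces in N, time in s.
With the tool pointing down it reaches from about 0.3 to 0.75 m from the base axis. Payload 8.5 kg.
Tool frame: the origin (TCP) lies at the very end of the fingers, on their centre line; the grasp point (between the pads) lies robot.pinch_z behind it (robot.pinch_z is the distance from the TCP to the grasp point, in m); z points along the fingers, y is the direction in which the jaws open and shut (so a half turn about z gives the same grasp; the last joint's range is limited). The gripper opens to 85 mm and grips with 20 to 120 N. Pads are 22 mm wide; open, the fingers measure 114 mm over their backs; the gripper's body (76 mm by 85 mm) begins 54 mm behind the grasp point. The pads swing forward as they close: fully open they stand 13 mm farther back than shut.
Start: joints at [61.06, 21.807, 74.336, -0, 83.858, -12.336], TCP at [0.157, 0.527, 0.231] pointing down, gripper open.
Joint ranges: [-178.18, 178.18], [-50.72, 133.34], [12.68, 142.11], [-81.47, 261.47], [9.98, 163.14], [-165.26, 165.26]. Speed limits (degrees/s): [136.94, 136.94, 180, 180, 180, 180].

### API

Orientations are given as [roll, pitch, yaw] about the fixed x, y, z axes, in that order (R = Rz(yaw) Ry(pitch) Rx(roll)).
In Python, from cell import get_state, imaging, ticket, robot gives the robot as it stands.
- The arm moves only by the tool servo_tool, never from a script. Its argument "plan" is a list that holds one entry, the list of rows, each a list of 4 numbers: the shift along the world's x, y, z each as a share of 0.4 m, from -1 to 1, then the turn about the world's z as a share of 120 degrees, from -1 to 1. A call has 1 to 8 rows; each row shifts and turns the commanded pose from where the row before left it; what a row does not reach is not made up. A row lasts 1/12 s, in which the tool goes at most 41.7 mm and 7.16 degrees, less where a joint would pass 70% of its speed; a pose out of reach is approached as far as the arm can. A call with a number of a shift or a turn outside -1 to 1 is refused whole. A call with a gripper value outside its range is refused whole. "grip" is the finger opening in mm, from 0 to 85.4, set as the call begins (left out, the last holds). The fingers move at their own pace and stop on an object; "force" is the grip in N (left out, the last holds). Time passes only in rows, so rows that do not move let the fingers close. It gives the time, the measured TCP pose, the force and the opening at its end, in the units of the state.
- get_state(): the state, without advancing time (a new reading comes with each control period).
- imaging.read_camera(name): name is "side" or "top"; returns a dict with "image" (400x640x3 uint8, blue, green, red), "K" (3x3 intrinsics, pixels), "D" ([k1, k2, p1, p2, k3] as OpenCV has them; the pictures are not rectified), "rvec" (rotation vector, rad) and "tvec" (3), from world to camera coordinates, as OpenCV has them. Camera axes: x right, y down, z forward; pixel columns grow to the right and rows downward; lengths in m; the calibration is good to about 2 mm. A picture is of the moment at which its call begins. There is no depth.
- ticket.sign_off(): hands the job in, once; it reports no verdict.
The state is a dict: "time": time; "joint_positions": joint angles; "dq": joint speeds; "joint_efforts": joint torques, N m; "tool_pos": TCP position; "orientation": TCP orientation; "contact_force": force on the tool from outside, world axes, zero at the start; "ft_torque": the same for the moment, N m; "gripper_width": finger opening in m.
Only numpy, scipy, OpenCV 4.12 (cv2) and the standard library are available. Lean on these libraries where they do the work, as an engineer would, in place of code of your own. Each camera call takes 0.05 s, during which the arm holds its last target. There are 200 camera calls.

## Working session

There is one attempt and no reset: what is moved stays moved. The work goes in short steps, Python scripts to look and compute and a tool call to move; the robot and the scene stay as the last step left them, time stands still between calls to the robot, and variables do not carry over. Pictures are saved under pics/ and viewed, about 8 in all and at most 12, crops included, and the job is handed in when it is done.

Besides the shell and the picture viewer there is one more tool, called after "Emit:" as name(argument=value, ...), one argument or row to a line, values as JSON. servo_tool: Moves the arm, as the interface text tells. Its arguments: {"type":"object","properties":{"plan":{"type":"array","items":{"type":"array","items":{"type":"array","items":{"type":"number","minimum":-1,"maximum":1}}}},"grip":{"type":"number"},"force":{"type":"number"}},"required":["plan"]}

```bash
mkdir -p pics; cat > h.py <<'E'
import numpy as np, cv2
from cell import get_state, imaging, ticket, robot
def cam(n):
    c=imaging.read_camera(n); return c
def px2w(c,uv,z):
    uv=np.array(uv,float).reshape(-1,1,2)
    n=cv2.undistortPoints(uv,np.array(c["K"]),np.array(c["D"])).reshape(-1,2)
    R=cv2.Rodrigues(np.array(c["rvec"],float))[0]; t=np.array(c["tvec"],float).ravel()
    o=-R.T@t; d=np.c_[n,np.ones(len(n))]@R
    return o+d*((z-o[2])/d[:,2])[:,None]
def w2px(c,P):
    return cv2.projectPoints(np.array(P,float).reshape(-1,1,3),np.array(c["rvec"],float),np.array(c["tvec"],float),np.array(c["K"]),np.array(c["D"]))[0].reshape(-1,2)
E
python3 - <<'E'
from h import *
import pickle
for n in("top","side"):
    c=cam(n); cv2.imwrite(f"pics/{n}0.png",c["image"]); pickle.dump(c,open(f"{n}0.pkl","wb"))
    R=cv2.Rodrigues(np.array(c["rvec"],float))[0]; print(n,-R.T@np.ravel(c["tvec"]),R[2])
print(get_state(),robot.pinch_z)
E
```

```text
top [ 0.31585253 -0.04932558  1.19750968] [ 0.13414614  0.00387641 -0.99095398]
side [ 0.03796958 -0.66203501  0.96606995] [ 0.38532312  0.52859825 -0.75637952]
{'time': 0.1, 'joint_positions': array([ 6.10579892e+01,  2.18366106e+01,  7.43799600e+01, -2.76018654e-03,
        8.38584963e+01, -1.23348323e+01]), 'dq': array([-0.06283298, -0.10083897, -0.16613793, -0.03273042, -0.02719432,
        0.01171371]), 'joint_efforts': array([ 5.37597676e-03, -4.49212360e+01, -2.31657493e+01, -1.34823758e-04,
        3.62473569e-03,  4.30651585e-05]), 'tool_pos': array([0.1570655 , 0.52681239, 0.23078104]), 'orientation': array([-1.79926080e+02, -1.33554922e-02,  1.63393110e+02]), 'contact_force': array([ 0.14494596, -0.89221919,  0.38391716]), 'ft_torque': array([ 0.01131129, -0.04010721, -0.0231518 ]), 'gripper_width': 0.08542576852107775} 0.0187
```

View pics/top0.png

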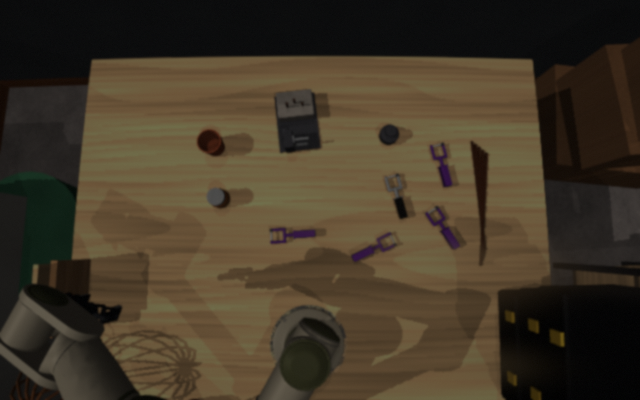

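View pics/side0.png

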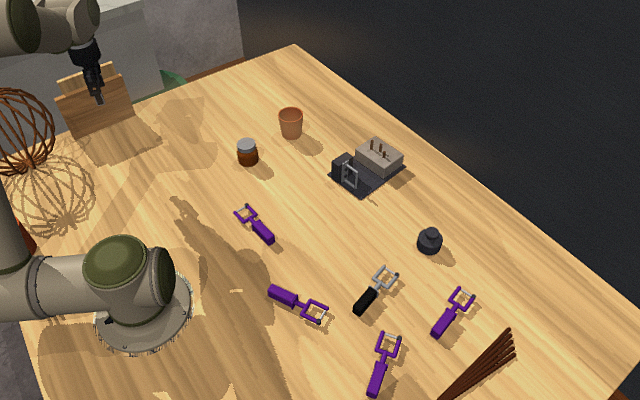

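```bash
python3 - <<'E'
from h import *
import pickle
t=pickle.load(open("top0.pkl","rb"));s=pickle.load(open("side0.pkl","rb"))
def crop(c,x,y,w,h,k,g): return cv2.convertScaleAbs(cv2.resize(c["image"][y:y+h,x:x+w],None,fx=k,fy=k,interpolation=cv2.INTER_CUBIC),alpha=g)
a=crop(t,265,80,160,144,5,2.2)   # 800x720
a=np.hstack([crop(t,268,84,62,75,6,2.5),crop(t,375,165,62,75,6,2.5)])
b=np.hstack([crop(s,322,130,90,75,5,1.6),crop(s,345,255,60,75,5,1.4)])
cv2.imwrite("pics/tc.png",a);cv2.imwrite("pics/sc.png",b)
E
```

```text
(no output)
```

View pics/tc.png

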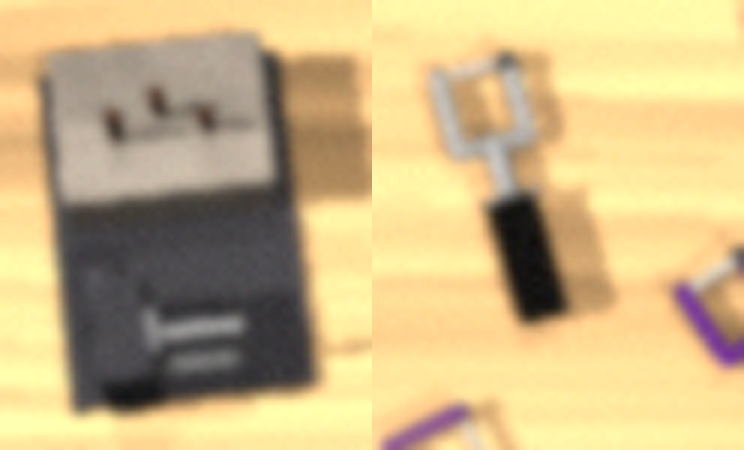

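View pics/sc.png

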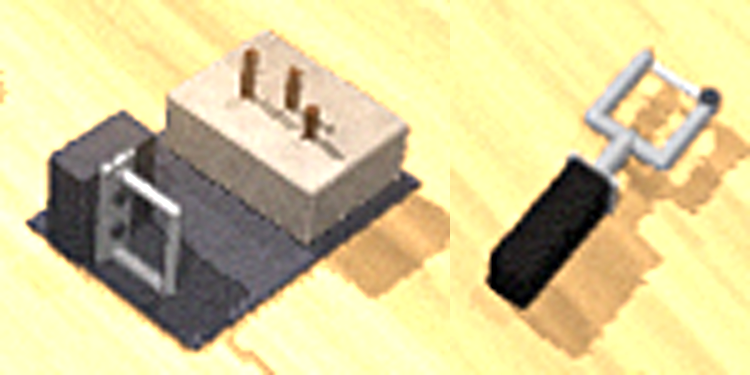

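```bash
cat > fit.py <<'E'
from h import *
import pickle
from scipy.optimize import least_squares
t=pickle.load(open("top0.pkl","rb"));s=pickle.load(open("side0.pkl","rb"))
T1=lambda u,v:(268+(u-2.5)/6,84+(v-2.5)/6); T2=lambda u,v:(375+(u-372-2.5)/6,165+(v-2.5)/6)
S1=lambda u,v:(322+(u-2)/5,130+(v-2)/5); S2=lambda u,v:(345+(u-450-2)/5,255+(v-2)/5)
def W(p,P):
    P=np.array(P,float);c,n=np.cos(p[2]),np.sin(p[2])
    return np.c_[p[0]+c*P[:,0]-n*P[:,1],p[1]+n*P[:,0]+c*P[:,1],P[:,2]]
# hook
hp=[(t,T2(525,258),(0,0,.030)),(t,T2(436,72),(.112,.02,.016)),(t,T2(508,62),(.108,-.020,.016)),(t,T2(455,150),(.065,.02,.016)),(t,T2(525,135),(.065,-.02,.016)),
(s,S2(710,98),(.108,-.02,.016)),(s,S2(648,57),(.112,.02,.018)),(s,S2(592,117),(.065,.02,.016)),(s,S2(662,160),(.065,-.02,.016)),(s,S2(575,157),(.035,.012,.032))]
def rh(p): return np.ravel([w2px(c,W(p,[P]))[0]-uv for c,uv,P in hp])
x0=px2w(t,[T2(525,258)],.03)[0]
r=least_squares(rh,[x0[0],x0[1],0.2]);print("hook",r.x,np.degrees(r.x[2]));print(np.round(r.fun.reshape(-1,2),1).tolist())
# stand p=x,y,yaw, bx, ys(concrete right), yp(plate right), concrete depth
def sp(p): 
    bx,yc,yl,pr,pl=p[3:]
    return [(t,T1(62,205),(.08,yl,.045)),(t,T1(278,185),(.08,yc,.045)),(t,T1(75,410),(-.025,pl,.004)),(t,T1(318,380),(-.025,pr,.004)),(t,T1(243,323),(bx,-.003,.070)),
(s,S1(165,98),(.08,yl,.045)),(s,S1(315,190),(.08,yc,.045)),(s,S1(30,222),(-.025,pl,.004)),(s,S1(195,348),(-.025,pr,.004)),
(s,S1(52,155),(-.03,.078,.076)),(s,S1(125,110),(.03,.078,.076)),(s,S1(158,140),(.03,.048,.076)),
(s,S1(176,208),(bx,-.002,.070)),(s,S1(168,290),(bx,-.002,.006))]
def rs(p): return np.ravel([w2px(c,W(p,[P]))[0]-uv for c,uv,P in sp(p)])
x0=px2w(t,[T1(200,350)],.03)[0]
q=least_squares(rs,[x0[0],x0[1],0,0,-.05,.08,-.05,.08],loss="soft_l1");print("stand",np.round(q.x,4),np.degrees(q.x[2]));print(np.round(rs(q.x).reshape(-1,2),1).tolist())
print("bar",W(q.x,[(q.x[3],0,0)]))
print("jar,weight,pot",px2w(t,[(218,197),(389,134),(210,143)],.06),)
E
python3 fit.py
```

```text
hook [ 0.43376704 -0.29883866  0.25603196] 14.669550916710799
[[0.6, -0.1], [-0.7, 0.1], [-0.7, -0.0], [0.1, 0.8], [0.1, 0.3], [0.2, 1.1], [0.2, -0.8], [0.5, 0.2], [0.1, 0.5], [-0.0, -1.2]]
stand [ 0.6584  0.0052  0.1188 -0.0058 -0.0303  0.0884 -0.0406  0.0962] 6.805792890983379
[[-0.3, 0.3], [-0.6, -0.4], [-0.3, 0.2], [-0.4, 0.6], [-0.4, 0.2], [0.5, -0.0], [-0.1, 1.9], [0.2, 0.2], [0.4, 0.1], [-0.7, -0.1], [-0.4, -0.8], [0.4, -1.6], [0.6, 1.3], [0.8, 0.6]]
bar [[0.6526524  0.00455469 0.        ]]
jar,weight,pot [[ 0.46206756  0.28444365  0.06      ]
 [ 0.66933345 -0.2609703   0.06      ]
 [ 0.63837577  0.31855434  0.06      ]]
```

Top: hook with black grip at (401,205), its mouth at (395,175). The stand's bar top is at about (308,137). Side: the bar runs from (357,171) to (355,188). The fit residuals are about 1 px, so I'm moving.

Emit:
servo_tool(
  plan=[
    [[0.07,-0.07,0,0],[0.07,-0.07,0,0],[0.07,-0.07,0,0],[0.07,-0.07,0,0],[0.07,-0.07,0,0],[0.07,-0.07,0,0],[0.07,-0.07,0,0],[0.07,-0.07,0,0]],
  ],
  grip=50,
  force=90,
)

```text
time: 0.77
tool_pos: [0.382, 0.3014, 0.2312]
orientation: [-180.0, -0.0, 163.4]
contact_force: [0.5, 1.2, -0.1]
gripper_width: 0.0504
```

Emit:
servo_tool(
  plan=[
    [[0.016,-0.1,0,0.0326],[0.016,-0.1,0,0.0326],[0.016,-0.1,0,0.0326],[0.016,-0.1,0,0.0326],[0.016,-0.1,0,0.0326],[0.016,-0.1,0,0.0326],[0.016,-0.1,0,0.0326],[0.016,-0.1,0,0.0326]],
  ],
)

```text
time: 1.43
tool_pos: [0.432, -0.0189, 0.2313]
orientation: [180.0, -0.0, -165.1]
contact_force: [1.0, -0.3, 0.2]
gripper_width: 0.0496
```

Emit:
servo_tool(
  plan=[
    [[0,-0.088,-0.03,0],[0,-0.088,-0.03,0],[0,-0.088,-0.03,0],[0,-0.088,-0.03,0],[0,-0.088,-0.03,0],[0,-0.088,-0.03,0],[0,-0.088,-0.03,0],[0,0,0,0]],
  ],
)

```text
time: 2.1
tool_pos: [0.4316, -0.2682, 0.1448]
orientation: [179.9, -0.1, -165.6]
contact_force: [-0.7, 0.1, -0.2]
gripper_width: 0.0502
```

Emit:
servo_tool(
  plan=[
    [[0.005,-0.0765,0,0.002],[0,0,-0.07,0],[0,0,-0.07,0],[0,0,-0.06,0],[0,0,-0.06,0],[0,0,-0.05,0],[0,0,-0.03,0],[0,0,0,0]],
  ],
)

```text
time: 2.77
tool_pos: [0.4334, -0.2927, 0.009]
orientation: [179.7, -0.1, -165.1]
contact_force: [0.1, 0.1, 0.0]
gripper_width: 0.0502
```

Emit:
servo_tool(
  plan=[
    [[0,0,0,0]],
  ],
)

```text
time: 2.85
tool_pos: [0.4343, -0.2937, 0.0112]
orientation: [179.9, -0.0, -165.1]
contact_force: [0.0, 0.7, 0.2]
gripper_width: 0.05
```

```bash
python3 - <<'E'
from h import *
i=[]
for n,(x,y) in(("top",(375,160)),("side",(330,230))):
    c=cam(n); i.append(cv2.convertScaleAbs(cv2.resize(c["image"][y:y+100,x:x+80],None,fx=5,fy=5,interpolation=cv2.INTER_CUBIC),alpha=2.2 if n=="top" else 1.3))
cv2.imwrite("pics/g1.png",np.hstack(i))
E
```

```text
(no output)
```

View pics/g1.png

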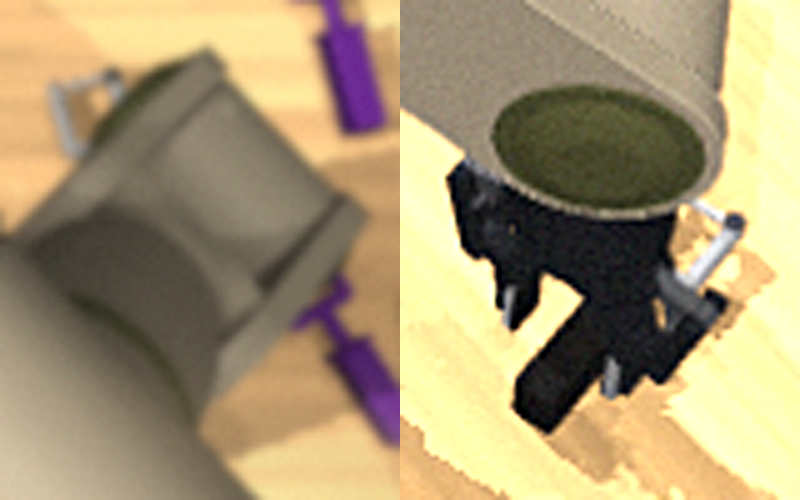

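The side crop shows the fingers straddling the black grip, with its rear end at (545,410). I'll correct by 5 mm and close.

Emit:
servo_tool(
  plan=[
    [[0,-0.0125,0,0],[0,0,-0.01,0],[0,0,0,0]],
  ],
)

```text
time: 3.2
tool_pos: [0.4344, -0.2993, 0.0073]
orientation: [-180.0, 0.0, -165.1]
contact_force: [0.7, -0.6, -0.9]
gripper_width: 0.0494
```

Emit:
servo_tool(
  plan=[
    [[0,0,0,0],[0,0,0,0],[0,0,0,0],[0,0,0,0],[0,0,0,0],[0,0,0,0],[0,0,0,0],[0,0,0,0]],
  ],
  grip=15,
  force=90,
)

```text
time: 3.87
tool_pos: [0.4345, -0.2991, 0.0077]
orientation: [-180.0, 0.0, -165.1]
contact_force: [-1.1, 0.5, 4.9]
gripper_width: 0.0221
```

Emit:
servo_tool(
  plan=[
    [[0,0,0.03,0],[0,0,0.06,0],[0,0,0.08,0],[0,0,0.08,0],[0,0,0,0],[0,0,0,0]],
  ],
)

```text
time: 4.37
tool_pos: [0.4346, -0.2991, 0.1081]
orientation: [-179.9, 0.1, -165.1]
contact_force: [-0.5, 0.8, -3.5]
gripper_width: 0.0223
```

Emit:
servo_tool(
  plan=[
    [[0.01,0.04,0,0],[0.02,0.08,0,-0.01],[0.022,0.09,0,-0.0115],[0.022,0.09,0,-0.0115],[0.022,0.09,0,-0.0115],[0.022,0.09,0,-0.0115],[0.022,0.09,0,-0.0115],[0.02,0.08,0,0]],
  ],
)

```text
time: 5.03
tool_pos: [0.4974, -0.0364, 0.1055]
orientation: [179.9, -0.2, -173.2]
contact_force: [0.6, -0.8, -3.1]
gripper_width: 0.0226
```

Emit:
servo_tool(
  plan=[
    [[0,0.06,0,0],[0,0,0,0],[0,0,0,0],[0,0,0,0]],
  ],
)

```text
time: 5.37
tool_pos: [0.4978, -0.0151, 0.1061]
orientation: [180.0, -0.1, -173.2]
contact_force: [-0.1, -1.0, -2.6]
gripper_width: 0.0224
```

Emit:
servo_tool(
  plan=[
    [[0.002,0.003,-0.05,0],[0,0,-0.05,0],[0,0,-0.05,0],[0,0,-0.045,0],[0,0,0,0],[0,0,0,0]],
  ],
)

```text
time: 5.87
tool_pos: [0.4987, -0.0146, 0.0287]
orientation: [180.0, -0.1, -173.3]
contact_force: [0.4, -0.2, -3.0]
gripper_width: 0.0224
```

```bash
python3 - <<'E'
from h import *
import pickle
i=[]
for n,(x,y) in(("top",(265,110)),("side",(280,140))):
    c=cam(n); pickle.dump(c,open(n+"1.pkl","wb"))
    i.append(cv2.convertScaleAbs(cv2.resize(c["image"][y:y+100,x:x+80],None,fx=5,fy=5,interpolation=cv2.INTER_CUBIC),alpha=2.5 if n=="top" else 1.5))
cv2.imwrite("pics/p1.png",np.hstack(i))
s=get_state();print(s["tool_pos"],s["orientation"],s["contact_force"])
E
```

```text
[ 0.49966363 -0.01443612  0.030098  ] [-1.79971936e+02  6.76436831e-02 -1.73220779e+02] [-0.14421643  0.51280134 -2.54896679]
```

View pics/p1.png

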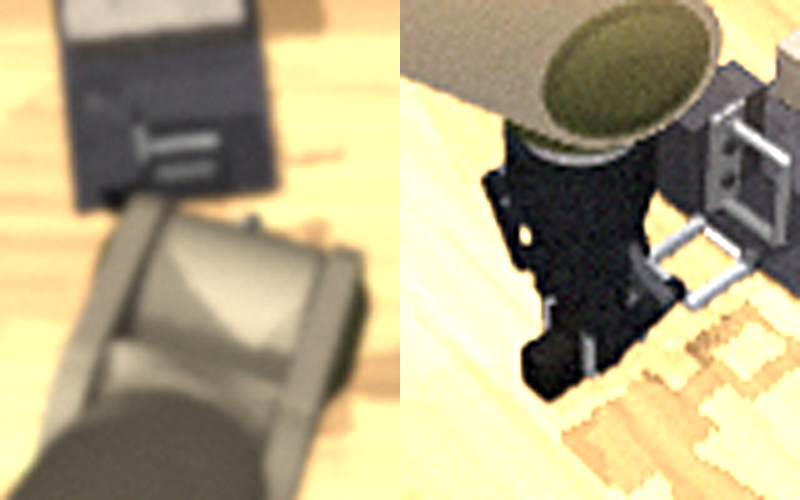

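The side crop shows the gate at pixels (340,184) to (350,192), just short of the bar at (357,172)–(356,188). The top crop shows the hinge knob at (316,154).

```bash
cat >> fit.py <<'E'
print("----")
t=pickle.load(open("top1.pkl","rb"));s=pickle.load(open("side1.pkl","rb"))
A=lambda u,v:(265+(u-2)/5,110+(v-2)/5);B=lambda u,v:(280+(u-402)/5,140+(v-2)/5)
h=(.4997,-.0144,np.radians(6.78))
for c,uv,P in((t,A(255,222),(.108,-.02,.038)),(s,B(750,262),(.108,-.02,.038)),(s,B(700,222),(.112,.02,.040)),(s,B(652,262),(.065,.02,.038)),(s,B(692,300),(.065,-.02,.038))): print(np.round(w2px(c,W(h,[P]))[0]-uv,1))
for c,uv,P in((t,A(216,140),(-.0058,-.003,.07)),(s,B(784,163),(-.0058,-.002,.07)),(s,B(780,242),(-.0058,-.002,.006))): print("bar",np.round(w2px(c,W(q.x,[P]))[0]-uv,1))
R=W(h,[(.1,0,.04),(.1,.002,.04),(.102,0,.04)]);print(w2px(s,R),w2px(t,R))
E
python3 fit.py | sed -n '/----/,$p'
```

```text
----
[-0.6 -0.5]
[0.4 0.2]
[ 1.3 -0.7]
[-1.2  0.1]
[0.9 0.5]
bar [-0.2  0.1]
bar [1.  0.3]
bar [0.4 0.2]
[[342.90410714 189.2491143 ]
 [342.39851858 188.86364798]
 [343.41360718 188.89233673]] [[309.14841619 156.37411091]
 [308.53798715 156.44343123]
 [309.08134956 155.77913296]]
```

Emit:
servo_tool(
  plan=[
    [[0.0124,0.0015,0,0],[0.0124,0.0015,0,0],[0.0124,0.0015,0,0],[0.0124,0.0015,0,0],[0.0124,0.0015,0,0],[0.0124,0.0015,0,0],[0,0,0,0],[0,0,0,0]],
  ],
)

```text
time: 6.63
tool_pos: [0.529, -0.0101, 0.0292]
orientation: [180.0, -0.0, -173.2]
contact_force: [0.1, -0.4, -3.4]
gripper_width: 0.0224
```

Emit:
servo_tool(
  plan=[
    [[0.005,0.0006,0,0],[0.005,0.0006,0,0],[0.005,0.0006,0,0],[0,0,0,0]],
  ],
)

```text
time: 6.97
tool_pos: [0.5353, -0.0095, 0.0294]
orientation: [-180.0, 0.0, -173.2]
contact_force: [-1.0, 0.3, -2.8]
gripper_width: 0.0224
```

Emit:
servo_tool(
  plan=[
    [[0.005,0.0006,0,0],[0.005,0.0006,0,0],[0.005,0.0006,0,0],[0,0,0,0]],
  ],
)

```text
time: 7.3
tool_pos: [0.5401, -0.0087, 0.0291]
orientation: [180.0, -0.2, -173.2]
contact_force: [-5.7, -2.1, -0.6]
gripper_width: 0.0222
```

Emit:
servo_tool(
  plan=[
    [[0.005,0.0006,0,0],[0.005,0.0006,0,0],[0,0,0,0]],
  ],
)

```text
time: 7.55
tool_pos: [0.5438, -0.0083, 0.0291]
orientation: [180.0, -0.2, -173.2]
contact_force: [-7.4, -1.9, -0.7]
gripper_width: 0.0224
```

Emit:
servo_tool(
  plan=[
    [[0.005,0.0006,0,0],[0.005,0.0006,0,0],[0,0,0,0]],
  ],
)

```text
time: 7.8
tool_pos: [0.5472, -0.0077, 0.0288]
orientation: [180.0, -0.3, -173.2]
contact_force: [-7.7, -3.1, -2.1]
gripper_width: 0.0224
```

Emit:
servo_tool(
  plan=[
    [[0.005,0.0006,0,0],[0.005,0.0006,0,0],[0,0,0,0]],
  ],
)

```text
time: 8.05
tool_pos: [0.5508, -0.0074, 0.0285]
orientation: [180.0, -0.3, -173.2]
contact_force: [-7.4, -4.7, -3.7]
gripper_width: 0.0222
```

Emit:
servo_tool(
  plan=[
    [[0.005,0.0006,0,0],[0,0,0,0]],
  ],
)

```text
time: 8.22
tool_pos: [0.553, -0.0074, 0.0285]
orientation: [180.0, -0.3, -173.2]
contact_force: [-6.3, -4.9, -3.6]
gripper_width: 0.0223
```

Emit:
servo_tool(
  plan=[
    [[0.005,0.0006,0,0],[0.005,0.0006,0,0],[0,0,0,0]],
  ],
)

```text
time: 8.47
tool_pos: [0.5574, -0.0071, 0.0285]
orientation: [180.0, -0.3, -173.2]
contact_force: [-4.4, -6.6, -4.4]
gripper_width: 0.0224
```

Emit:
servo_tool(
  plan=[
    [[0.005,0.0006,0,0],[0.005,0.0006,0,0],[0,0,0,0]],
  ],
)

```text
time: 8.72
tool_pos: [0.5619, -0.0069, 0.0287]
orientation: [-180.0, -0.2, -173.2]
contact_force: [-3.6, -7.1, -5.5]
gripper_width: 0.0225
```

Emit:
servo_tool(
  plan=[
    [[0.005,0.0006,0,0],[0,0,0,0]],
  ],
)

```text
time: 8.88
tool_pos: [0.5642, -0.0067, 0.0288]
orientation: [-180.0, -0.2, -173.2]
contact_force: [-3.4, -6.7, -5.0]
gripper_width: 0.0226
```

Emit:
servo_tool(
  plan=[
    [[0.005,0.0006,0,0],[0,0,0,0]],
  ],
)

```text
time: 9.05
tool_pos: [0.5664, -0.0065, 0.0289]
orientation: [-180.0, -0.1, -173.2]
contact_force: [-1.6, -7.3, -4.7]
gripper_width: 0.0226
```

Emit:
servo_tool(
  plan=[
    [[0.005,0.0006,0,0],[0,0,0,0]],
  ],
)

```text
time: 9.22
tool_pos: [0.5685, -0.0063, 0.0289]
orientation: [-179.9, -0.1, -173.2]
contact_force: [-2.0, -7.4, -5.9]
gripper_width: 0.0225
```

Emit:
servo_tool(
  plan=[
    [[0.005,0.0006,0,0],[0,0,0,0]],
  ],
)

```text
time: 9.38
tool_pos: [0.5709, -0.0062, 0.0291]
orientation: [-179.9, -0.1, -173.2]
contact_force: [0.3, -7.1, -5.8]
gripper_width: 0.022
```

Emit:
servo_tool(
  plan=[
    [[0.003,0.0004,0,0],[0,0,0,0]],
  ],
)

```text
time: 9.55
tool_pos: [0.5722, -0.006, 0.0291]
orientation: [-179.9, -0.0, -173.2]
contact_force: [0.1, -7.2, -3.9]
gripper_width: 0.0224
```

Emit:
servo_tool(
  plan=[
    [[0.003,0.0004,0,0],[0,0,0,0]],
  ],
)

```text
time: 9.72
tool_pos: [0.5739, -0.006, 0.0293]
orientation: [-179.9, 0.0, -173.2]
contact_force: [2.5, -7.2, -3.9]
gripper_width: 0.0221
```

Emit:
servo_tool(
  plan=[
    [[0.003,0.0004,0,0],[0,0,0,0]],
  ],
)

```text
time: 9.88
tool_pos: [0.5754, -0.0054, 0.0295]
orientation: [-179.9, 0.1, -173.2]
contact_force: [0.1, 0.6, -2.9]
gripper_width: 0.0222
```

The force dropped to zero, so the gate has snapped shut behind the bar. I'll wait, then pull back.

Emit:
servo_tool(
  plan=[
    [[0,0,0,0],[0,0,0,0],[0,0,0,0],[0,0,0,0],[-0.01,-0.0012,0,0],[-0.01,-0.0012,0,0],[-0.01,-0.0012,0,0],[0,0,0,0]],
  ],
)

```text
time: 10.55
tool_pos: [0.5615, -0.006, 0.0293]
orientation: [180.0, -0.1, -173.2]
contact_force: [0.1, -0.3, -2.7]
gripper_width: 0.0227
```

Emit:
servo_tool(
  plan=[
    [[-0.005,-0.0006,0,0],[-0.005,-0.0006,0,0],[0,0,0,0]],
  ],
)

```text
time: 10.8
tool_pos: [0.5582, -0.0066, 0.0293]
orientation: [180.0, -0.0, -173.2]
contact_force: [-0.4, -0.2, -3.3]
gripper_width: 0.0223
```

Emit:
servo_tool(
  plan=[
    [[-0.005,-0.0006,0,0],[0,0,0,0]],
  ],
)

```text
time: 10.97
tool_pos: [0.5562, -0.0068, 0.0293]
orientation: [180.0, -0.0, -173.2]
contact_force: [-0.6, 0.1, -4.1]
gripper_width: 0.0224
```

Emit:
servo_tool(
  plan=[
    [[-0.005,-0.0006,0,0],[0,0,0,0]],
  ],
)

```text
time: 11.13
tool_pos: [0.5542, -0.007, 0.0293]
orientation: [180.0, -0.0, -173.2]
contact_force: [0.5, 0.2, -3.1]
gripper_width: 0.0224
```

Emit:
servo_tool(
  plan=[
    [[-0.003,-0.0004,0,0],[0,0,0,0]],
  ],
)

```text
time: 11.3
tool_pos: [0.5532, -0.0072, 0.0293]
orientation: [180.0, -0.0, -173.2]
contact_force: [-0.1, 0.3, -3.0]
gripper_width: 0.0225
```

Emit:
servo_tool(
  plan=[
    [[-0.003,-0.0004,0,0],[0,0,0,0]],
  ],
)

```text
time: 11.47
tool_pos: [0.5524, -0.0074, 0.0294]
orientation: [-180.0, 0.1, -173.2]
contact_force: [2.6, 0.5, -3.9]
gripper_width: 0.0222
```

Emit:
servo_tool(
  plan=[
    [[-0.002,-0.0003,0,0],[0,0,0,0]],
  ],
)

```text
time: 11.63
tool_pos: [0.5522, -0.0075, 0.0295]
orientation: [-180.0, 0.1, -173.2]
contact_force: [5.0, 1.7, -4.2]
gripper_width: 0.0219
```

Emit:
servo_tool(
  plan=[
    [[0,0,0,0],[0,0,0,0],[0,0,0,0],[0,0,0,0]],
  ],
)

```text
time: 11.97
tool_pos: [0.5521, -0.0075, 0.0295]
orientation: [-180.0, 0.1, -173.2]
contact_force: [4.8, 1.2, -4.5]
gripper_width: 0.0219
```

Emit:
servo_tool(
  plan=[
    [[0,0,0,0],[0,0,0,0],[0,0,0,0],[0,0,0,0]],
  ],
)

```text
time: 12.3
tool_pos: [0.5521, -0.0075, 0.0295]
orientation: [-180.0, 0.1, -173.2]
contact_force: [5.9, 0.6, -3.4]
gripper_width: 0.0225
```

```bash
python3 - <<'E'
from h import *
c=cam("side"); x,y=310,140
cv2.imwrite("pics/s2.png",cv2.convertScaleAbs(cv2.resize(c["image"][y:y+80,x:x+80],None,fx=7,fy=7,interpolation=cv2.INTER_CUBIC),alpha=1.5))
s=get_state();print(s["tool_pos"],s["orientation"],s["contact_force"])
E
```

```text
[ 0.55214904 -0.0075123   0.02949064] [-1.79976799e+02  1.14408272e-01 -1.73169243e+02] [ 4.88379372  1.48960194 -4.41081603]
```

View pics/s2.png

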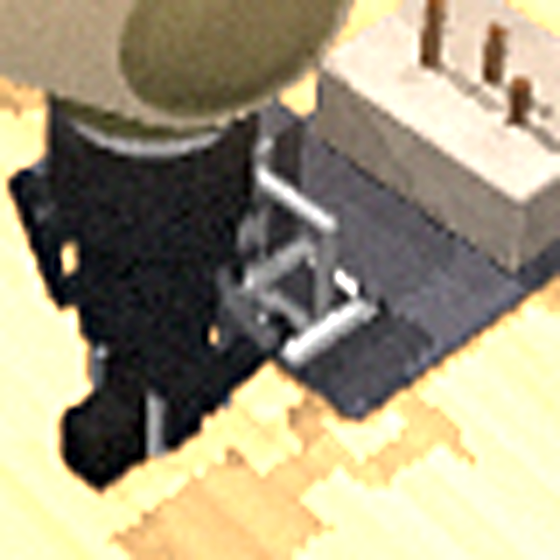

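The picture shows the bar (325,230–300) inside the U, with the shut gate on its far side. I'll ease forward and lower.

Emit:
servo_tool(
  plan=[
    [[0.01,0.0012,0,0],[0.01,0.0012,0,0],[0,0,0,0],[0,0,-0.015,0],[0,0,-0.015,0],[0,0,-0.01,0],[0,0,0,0],[0,0,0,0]],
  ],
)

```text
time: 13.02
tool_pos: [0.559, -0.0065, 0.0129]
orientation: [180.0, -0.1, -173.2]
contact_force: [0.4, 0.2, -3.3]
gripper_width: 0.0222
```

Emit:
servo_tool(
  plan=[
    [[0,0,-0.005,0],[0,0,-0.004,0],[0,0,0,0]],
  ],
)

```text
time: 13.27
tool_pos: [0.5592, -0.0065, 0.0095]
orientation: [180.0, -0.0, -173.2]
contact_force: [-0.8, -0.3, -3.3]
gripper_width: 0.022
```

Emit:
servo_tool(
  plan=[
    [[0,0,-0.003,0],[0,0,0,0]],
  ],
)

```text
time: 13.43
tool_pos: [0.5593, -0.0065, 0.0084]
orientation: [180.0, -0.0, -173.2]
contact_force: [0.8, 0.6, -3.2]
gripper_width: 0.0223
```

Emit:
servo_tool(
  plan=[
    [[0,0,-0.0025,0],[0,0,0,0]],
  ],
)

```text
time: 13.6
tool_pos: [0.5594, -0.0065, 0.0078]
orientation: [-180.0, 0.0, -173.2]
contact_force: [-1.3, 0.4, -0.7]
gripper_width: 0.0227
```

Emit:
servo_tool(
  plan=[
    [[0,0,-0.001,0],[0,0,0,0],[0,0,0,0]],
  ],
)

```text
time: 13.85
tool_pos: [0.5594, -0.0065, 0.0077]
orientation: [-180.0, 0.0, -173.2]
contact_force: [-2.3, 0.2, 6.2]
gripper_width: 0.0226
```

Emit:
servo_tool(
  plan=[
    [[0,0,0,0],[0,0,0,0],[0,0,0,0],[0,0,0,0],[0,0,0,0],[0,0,0,0],[0,0,0,0]],
  ],
  grip=50,
)

```text
time: 14.43
tool_pos: [0.5593, -0.0065, 0.0071]
orientation: [-180.0, 0.0, -173.2]
contact_force: [-0.1, 0.8, 0.0]
gripper_width: 0.0497
```

Emit:
servo_tool(
  plan=[
    [[0,0,0.02,0],[0,0,0.04,0],[0,0,0.06,0],[0,0,0.08,0],[0,0,0.08,0],[-0.04,0,0.08,0],[-0.08,0,0.04,0],[-0.08,0,0,0]],
  ],
)

```text
time: 15.1
tool_pos: [0.48, -0.0068, 0.1709]
orientation: [-179.8, 0.4, -173.1]
contact_force: [-0.3, -0.6, -0.1]
gripper_width: 0.0503
```

Emit:
servo_tool(
  plan=[
    [[-0.05,0.08,0,0],[-0.05,0.08,0,0],[-0.05,0.08,0,0],[0,0.08,0,0],[0,0.08,0,0],[0,0,0,0],[0,0,0,0],[0,0,0,0]],
  ],
)

```text
time: 15.77
tool_pos: [0.4193, 0.1532, 0.1674]
orientation: [-180.0, 0.0, -173.1]
contact_force: [0.8, 0.5, 0.5]
gripper_width: 0.0499
```

```bash
python3 - <<'E'
from h import *
import pickle
i=[]
for n,(x,y) in(("top",(268,110)),("side",(290,140))):
    c=cam(n); pickle.dump(c,open(n+"2.pkl","wb"))
    i.append(cv2.convertScaleAbs(cv2.resize(c["image"][y:y+100,x:x+80],None,fx=5,fy=5,interpolation=cv2.INTER_CUBIC),alpha=2.5 if n=="top" else 1.5))
cv2.imwrite("pics/e1.png",np.hstack(i))
s=get_state();print(s["tool_pos"],s["contact_force"])
E
```

```text
[0.41947851 0.15262291 0.16727694] [-0.18231545 -1.23406263  0.30195778]
```

View pics/e1.png

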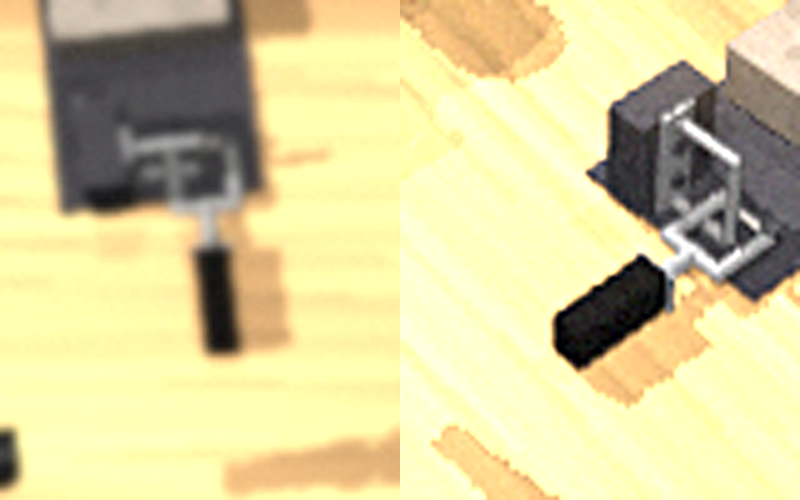

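The hook lies flat with the grip at crop (215,300) in the top view. The bar is inside the U and the gate is shut across the mouth (side view, near (745,220)). The gripper is well clear, so I'm handing in.

```bash
python3 -c "
from h import *
print(ticket.sign_off())"
```

```text
the job is handed in; nothing more can be done
None
```

The hook is clipped onto the loop's upright bar and lies flat on the bench, released. I handed the job in at about 16 s on the robot's clock; the hand-in gives no verdict.

- **Pressing on:** the opening force at the wrist reached about 9 N. It dropped to zero when the hook was about 30 mm past the gate's line, which is the gate snapping shut behind the bar.
- **Pulling back:** the shut gate caught the bar where expected. I held about 5 to 6 N for roughly 0.7 s, against the 18 N limit.
- **Laying down:** I eased the hook forward about 7 mm, lowered it until it touched the bench, opened the fingers and moved the arm clear.

The last pictures show the bar inside the U, the gate closed across the mouth and the gripper clear of everything. The gate angle was judged only from the pictures and forces. I did not re-measure the jar, weight and pot at the end, but the arm was never commanded near them. No check failed or disagreed.

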